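Move a freshly sprayed panel from the spraying stand to the drying rail

TASK

The panel hanging on the single stand has fresh paint on it, so the gripper must not touch it: pick up the screwdriver, put its shank through the panel's big round hole, lift the panel up and off the stand's hook and hang it by the same hole on the empty hook of the drying rail. Then lay the screwdriver back down on the bench. Leave the two parts already drying on the rail hanging as they are, and do not let the panel fall.

Things in the scene. Friction and masses are not known exactly. Their poses are not given: they have to be found in the camera images.
- panel: Freshly sprayed instrument panel, loose: flat grey sheet 96 mm wide, 122 mm high, 3 mm thick, about 0.12 kg. Origin at the centre of its big round hole (52 mm across), midway across, 40 mm below the upper and 82 mm above the lower edge. x normal to the sheet (away from the robot), y across, z up. On a bar off to one side it swings until the hole is centred under the bar.
- screwdriver: The only screwdriver, 198 mm long, 0.08 kg, loose, lying flat. Origin on its underside at mid-length; its long axis runs along y, 14 mm above the origin (z up). Handle 26 mm wide (x), 28 mm high, from y = +9 to +99 mm; round steel shank 6 mm thick from y = +9 mm to the tip at y = -99 mm.
- stand: Single spraying stand, fixed: round base 100 mm across, 10 mm high, one hook. Origin on the bench right below the hook's seat. Hook of 6 mm wire in the local x-z plane: from the upright at x = +45 mm (10 mm rod; 17 mm collar with thumbscrew 30 mm below the seat) it comes forward 10 mm above the seat, dips to the seat at x = 0 and ends in a nose 16 mm above the seat at x = -20 mm.
- stand_seat (a point): Seat of the stand's hook: axis of the wire at the lowest point of its bend, 170 mm above the bench. The panel hangs here at the start, the top of its hole resting on the wire, the hole's centre 23 mm below this point. Nothing stands higher than the hook's nose.
- rail: Drying rail, fixed: wooden batten 370 mm long along local y, its top 135 mm above the bench, on two uprights with flat feet. Origin on the bench below the middle of the line of hook seats; the batten lies 37 to 53 mm behind that line (+x). Three hook clips on it, 130 mm apart; two carry parts, one (any of them) is empty.
- hook_free: Empty hook of the drying rail, fixed. Origin 35 mm below its seat, level with the batten's top; axes as the rail's. Bent like the stand's hook, of 6 mm wire: upright at x = +45 mm, seat at x = 0, nose 16 mm above the seat at x = -20 mm. Nothing stands above it.
- free_seat (a point): Seat of the empty hook: axis of the 6 mm wire at the lowest point of its bend, 170 mm above the bench. A panel hanging there has its hole's centre 23 mm below this point.
- entry_plate: Part already drying on the rail: grey plate 72 mm wide, 88 mm high, hanging by a 28 mm hole; below it two smaller holes side by side. Origin at the centre of the hanging hole. Not to be disturbed.
- strap: Part already drying on the rail: narrow grey strap 34 mm wide, 112 mm high, hanging by an 18 mm hole at its upper end. Origin at the centre of that hole. Not to be disturbed.

How it is judged:
By the outcome, as a careful person would: the job done as asked, in the order asked, and still so for the second after the job is handed in, with the robot touching nothing.
It also fails if it takes over 72 s, if anything falls off the work surface, if the arm or the gripper's body presses on something with over 40 N, if the wrist force passes 120 N, or if a joint passes its speed limit or range.

ROBOT

A 6-joint arm with a two-finger parallel gripper is mounted at the origin on a cart in front of the work surface, level with it; the furniture and walls round the work are solid. World frame = base frame: x ahead of the robot, y to its left, z up, the work surface at z = 0. Lengths are in m, angles in rad, forces in N, time in s.
With the tool pointing down it reaches from about 0.35 to 0.975 m from the base axis. Payload 4.9 kg.
Tool frame: the origin (TCP) lies at the very end of the fingers, on their centre line; the grasp point (between the pads) lies 19 mm behind it; z points along the fingers, y is the line along which they close (so a half turn about z gives the same grasp; the last joint's range is limited). The gripper opens to 85 mm and grips with 20 to 120 N. Pads are 22 mm wide; open, the fingers measure 114 mm over their backs; the gripper's body (76 mm by 85 mm) begins 54 mm behind the grasp point. The pads swing forward as they close: fully open they stand 13 mm farther back than shut.
Start: joints at [-1.31, 0.053, 1.613, -0, 1.476, -0.119], TCP at [0.232, -0.58, 0.231] pointing down, gripper open.
Joint ranges: [-3.01, 3.01], [-1.01, 2.22], [0.06, 2.58], [-1.02, 4.17], [0.09, 2.62], [-3.14, 3.14]. Speed limits (rad/s): [2.57, 2.57, 3.14, 3.14, 3.14, 3.14].

INTERFACE

Orientations are given as a rotation vector (axis times angle).
In Python, from station import ctrl, imaging gives the robot as it stands.
- The arm moves only by the tool play_rows, never from a script. Its argument "series" is a list of rows, each a list of 3 entries, a list of its own where there are three numbers: the opening, from 0 (shut) to 1 (fully open), then the shift along the tool's x, y, z each as a share of 0.05 m, from -1 to 1, then the turn, a rotation vector about the tool's x, y, z each as a share of 8 degrees, from -1 to 1. In form: [[grip, [dx, dy, dz], [ax, ay, az]], ...]. A call has 1 to 8 rows; each row shifts and turns the commanded pose from where the row before left it, along the tool's axes as they then stand; what a row does not reach is not made up. A row lasts 1/8 s, in which the tool goes at most 62.5 mm and 10.7 degrees, less where a joint would pass 70% of its speed; a pose out of reach is approached as far as the arm can. A call with a number of a shift or a turn outside -1 to 1 is refused whole. A call with a gripper value outside its range is refused whole. The fingers move at their own pace and stop on an object; "force" is the grip in N (left out, the last holds). Time passes only in rows, so rows that do not move let the fingers close. It gives the time, the measured TCP pose, the force, the opening and the grip force at its end, in the units of the state.
- ctrl.get_obs(): the state, without advancing time (a new reading comes with each control period).
- imaging.get_image(name): name is "side" or "top"; returns a dict with "color" (480x640x3 uint8, blue, green, red), "fx", "fy", "cx", "cy" (pixels), "extrinsics" (4x4, takes a point from world to camera coordinates). Camera axes: x right, y down, z forward; pixel columns grow to the right and rows downward; lengths in m; the calibration is good to about 2 mm. A picture is of the moment at which its call begins. There is no depth.
- ctrl.finish_job(): hands the job in; it is judged then, once.
The state is a dict: "t": time; "q": joint angles; "dq": joint speeds; "effort": joint torques, N m; "tool_pos": TCP position; "tool_rot": TCP orientation; "contact_force": force on the tool from outside, world axes, zero at the start; "wrist_torque": the same for the moment, N m; "opening": finger opening in m; "grip_force": force on a finger pad.
Only numpy, scipy, OpenCV 4.12 (cv2) and the standard library are available. Lean on these libraries where they do the work, as an engineer would, in place of code of your own. Each camera call takes 0.05 s, during which the arm holds its last target. There are 200 camera calls.

## Working session

There is one attempt and no reset: what is moved stays moved. The work goes in short steps, Python scripts to look and compute and a tool call to move; the robot and the scene stay as the last step left them, time stands still between calls to the robot, and variables do not carry over. Pictures are saved under pics/ and viewed, at most 10 in all, crops included, and the job is handed in when it is done.

Besides the shell and the picture viewer there is one more tool, called after "Request:" in YAML: its name, and indented under it one key for each argument. play_rows: Moves the arm, as the interface text tells. Shift numbers are shares of 0.05 m and turn numbers shares of 8 degrees, none past 1 either way. Its arguments: {"type":"object","properties":{"series":{"type":"array"},"force":{"type":"number"}},"required":["series"]}

```bash
ls; mkdir -p pics; python3 - <<'E'
from station import ctrl, imaging
import cv2, numpy as np
np.set_printoptions(precision=4,suppress=True)
for n in("side","top"):
    d=imaging.get_image(n); cv2.imwrite(f"pics/{n}0.png",d["color"]); print(n,d["fx"],d["fy"],d["cx"],d["cy"]); print(np.array(d["extrinsics"]))
o=ctrl.get_obs(); print(o)
E
```

```text
pics
side 438.7333220622441 438.7333220622441 323.326875890241 242.89812265828562
[[-0.9166 -0.3997  0.0145  0.5041]
 [-0.2236  0.482  -0.8472  0.2267]
 [ 0.3316 -0.7797 -0.5312  0.8505]
 [ 0.      0.      0.      1.    ]]
top 472.67966622720536 472.67966622720536 324.9213139495379 233.86532094906772
[[-0.0632 -0.998  -0.0018  0.0321]
 [-0.9752  0.0621 -0.2123  0.5929]
 [ 0.212  -0.0116 -0.9772  1.0998]
 [ 0.      0.      0.      1.    ]]
{'t': 0.1, 'q': array([-1.31  ,  0.0533,  1.6141, -0.    ,  1.476 , -0.119 ]), 'dq': array([-0.0017, -0.0024, -0.0035, -0.0004,  0.0019,  0.0011]), 'effort': array([  0.0003, -39.4906, -37.1363,  -0.    ,   0.004 ,  -0.    ]), 'tool_pos': array([ 0.2315, -0.5799,  0.2302]), 'tool_rot': array([-3.0833, -0.5926,  0.0002]), 'contact_force': array([1.1588, 0.2242, 0.3742]), 'wrist_torque': array([-0.0419,  0.    , -0.0289]), 'grip_force': 0.0, 'opening': 0.08560134243882814}
```

View pics/side0.png

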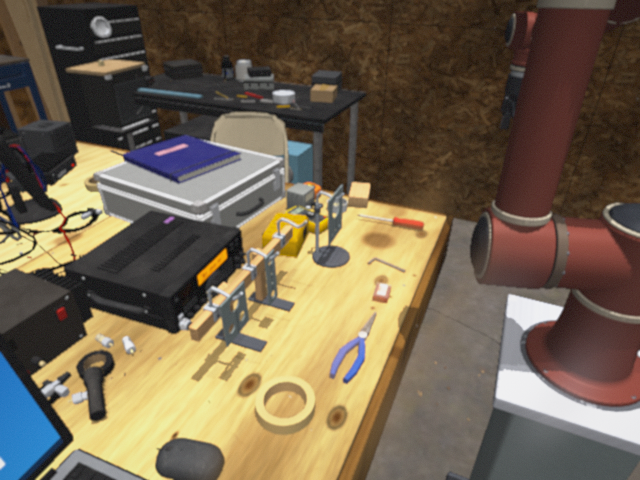

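View pics/top0.png

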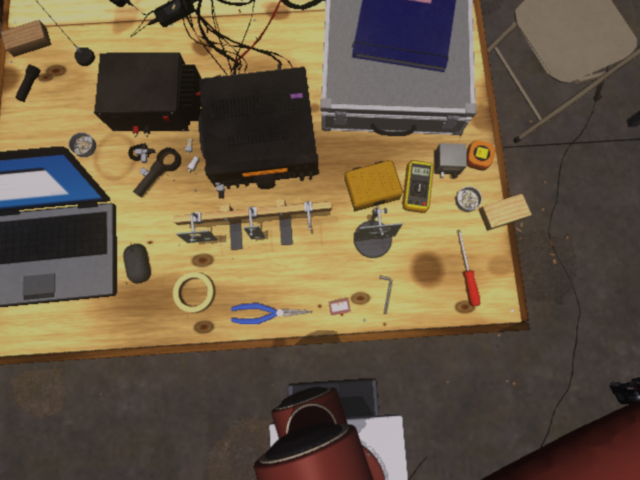

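The side view shows the panel on the stand at about (335,210), the screwdriver at (395,220), and the rail's free hook at about (290,222). In the top view the stand is at (375,228), the screwdriver runs from (460,232) to (475,303), and the free hook is at (310,210). I'll enlarge these areas.

```bash
python3 - <<'E'
import cv2, numpy as np
a=cv2.imread("pics/top0.png"); 
cv2.imwrite("pics/topc.png",np.vstack([cv2.resize(a[190:265,295:415],None,fx=6,fy=6,interpolation=2)[:, :],])) 
b=cv2.resize(a[225:310,445:495],None,fx=5,fy=5,interpolation=2)
t=cv2.resize(a[195:265,295:405],None,fx=5,fy=5,interpolation=2)
c=np.zeros((425,800,3),np.uint8); c[:350,:550]=t; c[:,550:]=b
cv2.imwrite("pics/topc.png",c)
s=cv2.imread("pics/side0.png"); cv2.imwrite("pics/sidec.png",cv2.resize(s[175:275,270:430],None,fx=5,fy=5,interpolation=2))
E
```

```text
(no output)
```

View pics/topc.png

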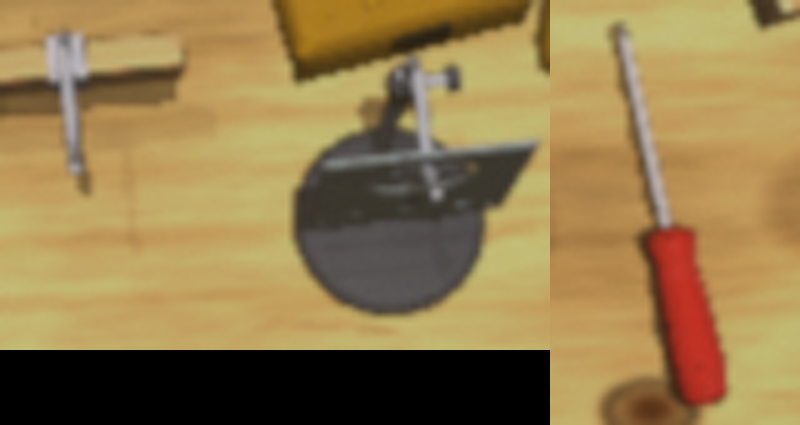

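View pics/sidec.png

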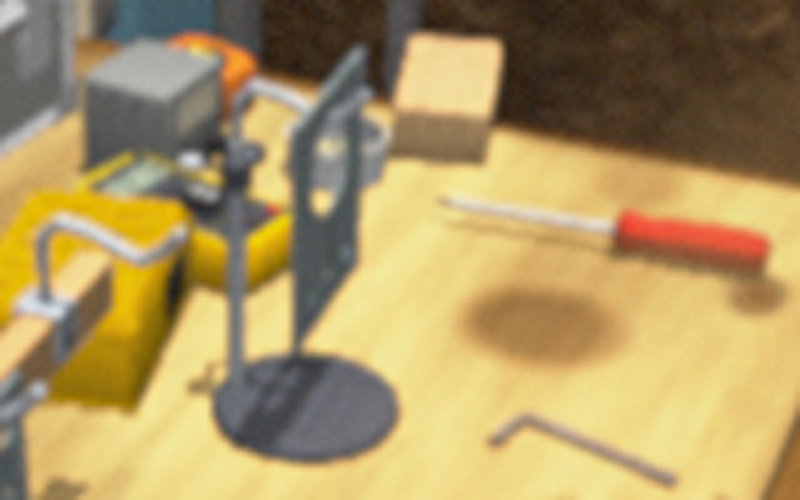

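Pixels read. In the top view: free hook nose (310.2,229), its upright (308,202.6), stand nose (382.2,233.4), its upright (376.8,208), panel top edge (359.4,227.4)–(402.6,224), screwdriver tip (459,230.4) and handle end (476.4,305). In the side view: free nose (306.2,222), stand nose (343.6,194.4), screwdriver tip (358.5,215.5).

```bash
cat > cam.py <<'E'
import numpy as np
np.set_printoptions(precision=4,suppress=True)
C={'side':(438.733,323.327,242.898,[[-0.9166,-0.3997,0.0145,0.5041],[-0.2236,0.482,-0.8472,0.2267],[0.3316,-0.7797,-0.5312,0.8505]]),
'top':(472.68,324.921,233.865,[[-0.0632,-0.998,-0.0018,0.0321],[-0.9752,0.0621,-0.2123,0.5929],[0.212,-0.0116,-0.9772,1.0998]])}
def ray(n,u,v):
    f,cx,cy,E=C[n];E=np.array(E);R=E[:,:3]
    return -R.T@E[:,3], R.T@np.array([(u-cx)/f,(v-cy)/f,1])
def onz(n,u,v,z):
    o,d=ray(n,u,v); return o+d*(z-o[2])/d[2]
def proj(n,p):
    f,cx,cy,E=C[n];E=np.array(E);c=E[:,:3]@p+E[:,3]; return np.array([f*c[0]/c[2]+cx,f*c[1]/c[2]+cy])
def tri(a,b):
    o1,d1=ray('top',*a);o2,d2=ray('side',*b)
    s=np.linalg.lstsq(np.c_[d1,-d2],o2-o1,rcond=None)[0]
    p,q=o1+d1*s[0],o2+d2*s[1]; return (p+q)/2,np.linalg.norm(p-q)
E
python3 - <<'E'
from cam import *
P={'fnose':((310.2,229),(306.2,222),.186),'fup':((308,202.6),(279,221),.18),'snose':((382.2,233.4),(343.6,194.4),.186),'sup':((376.8,208),(318,193.4),.18),
'pR':((402.6,224),(342.4,185),.187),'pL':((359.4,227.4),(329.6,201.4),.187),'tip':((459,230.4),(358.5,215.5),.014),'hend':((476.4,305),(423.5,224.5),.014)}
for k,(a,b,z) in P.items(): print(k,onz('top',*a,z),onz('side',*b,z),*tri(a,b))
E
```

```text
fnose [0.5802 0.0276 0.186 ] [0.5773 0.0338 0.186 ] [0.5807 0.0275 0.1821] 0.000764237504063697
fup [0.6425 0.0292 0.18  ] [0.636  0.0447 0.18  ] [0.6451 0.0293 0.1701] 0.0005234594069331417
snose [ 0.5602 -0.1297  0.186 ] [ 0.5545 -0.1227  0.186 ] [ 0.5593 -0.1307  0.182 ] 0.0035852359636727605
sup [ 0.6202 -0.1236  0.18  ] [ 0.6162 -0.1133  0.18  ] [ 0.6214 -0.1245  0.1742] 0.0005935384663418596
pR [ 0.5783 -0.1763  0.187 ] [ 0.5756 -0.1686  0.187 ] [ 0.579  -0.1771  0.1828] 0.0004530978200152757
pL [ 0.5767 -0.0807  0.187 ] [ 0.5694 -0.0732  0.187 ] [ 0.5754 -0.0817  0.1825] 0.004763040136885693
tip [ 0.5917 -0.3508  0.014 ] [ 0.5857 -0.343   0.014 ] [ 0.5909 -0.3529  0.0084] 0.003875430211961624
hend [ 0.3999 -0.3705  0.014 ] [ 0.3972 -0.3714  0.014 ] [ 0.3985 -0.3707  0.0143] 0.0028010981084222774
```

```bash
cat > mv.py <<'E'
import sys
from station import ctrl
from cam import *
from scipy.spatial.transform import Rotation as R
def goal(yaw,tilt):  # tool x at yaw, tip lifted by tilt (deg)
    return R.from_euler('z',yaw,degrees=True)*R.from_rotvec([np.pi,0,0])*R.from_euler('y',tilt,degrees=True)
def plan(p,yaw,tilt=0,o=None):
    o=o or ctrl.get_obs(); r=R.from_rotvec(o['tool_rot']); g=goal(yaw,tilt)
    print('t',round(o['t'],2),'pos',o['tool_pos'],'F',o['contact_force'],'turn/8deg',(r.inv()*g).as_rotvec(degrees=True)/8,
      'shift/50mm after turn',g.inv().apply(np.array(p)-o['tool_pos'])/.05,'before',r.inv().apply(np.array(p)-o['tool_pos'])/.05)
if __name__=='__main__': a=list(map(float,sys.argv[1:])); plan(a[:3],*a[3:])
E
python3 mv.py 0.4455 -0.365 0.08 5.9
```

```text
t 0.1 pos [ 0.2315 -0.5799  0.2302] F [1.1588 0.2242 0.3742] turn/8deg [-0.0135  0.0003  1.9824] shift/50mm after turn [ 4.6982 -3.8361  3.0036] before [ 5.567  -2.4006  3.0092]
```

Request:
play_rows:
  series:
    - [1, [0, 0, 0], [0, 0, 1]]
    - [1, [0, 0, 0], [0, 0, 0.98]]
    - [1, [0.8, -0.64, 0.5], [0, 0, 0]]
    - [1, [0.8, -0.64, 0.5], [0, 0, 0]]
    - [1, [0.8, -0.64, 0.5], [0, 0, 0]]
    - [1, [0.8, -0.64, 0.5], [0, 0, 0]]
    - [1, [0.8, -0.64, 0.5], [0, 0, 0]]
    - [1, [0.7, -0.64, 0.5], [0, 0, 0]]

```text
t: 1.1
tool_pos: [0.4466, -0.3636, 0.0802]
tool_rot: [-3.137, -0.163, 0.0]
contact_force: [0.5, -0.4, 0.3]
opening: 0.0851
grip_force: 0.0
```

```bash
python3 - <<'E'
from station import imaging
import cv2,numpy as np
d=imaging.get_image("top")["color"]; s=imaging.get_image("side")["color"]
c=np.zeros((500,800,3),np.uint8); c[:,:400]=cv2.resize(d[220:320,430:510],None,fx=5,fy=5,interpolation=2); c[:,400:]=cv2.resize(s[150:250,350:430],None,fx=5,fy=5,interpolation=2)
cv2.imwrite("pics/pre.png",c)
E
python3 mv.py 0.4455 -0.365 0.003 5.9
```

```text
t 1.2 pos [ 0.4457 -0.3599  0.0769] F [-0.5756 -0.1879 -0.3989] turn/8deg [-0.0505  0.0285  0.0375] shift/50mm after turn [-0.015   0.1016  1.4789] before [-0.0097  0.112   1.4782]
```

View pics/pre.png

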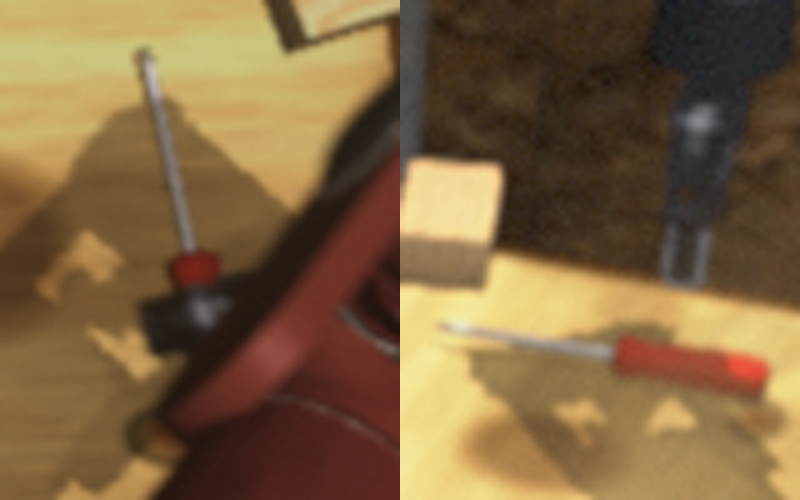

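The open fingers (about (690,280) in the crop) are above the handle, so I'll descend and grip.

Request:
play_rows:
  series:
    - [1, [0, 0.05, 0.4], [0, 0, 0]]
    - [1, [0, 0, 0.4], [0, 0, 0]]
    - [1, [0, 0, 0.4], [0, 0, 0]]
    - [1, [0, 0, 0.25], [0, 0, 0]]
    - [1, [0, 0, 0], [0, 0, 0]]
    - [1, [0, 0, 0], [0, 0, 0]]

```text
t: 1.95
tool_pos: [0.4462, -0.3682, 0.0094]
tool_rot: [3.137, 0.162, 0.001]
contact_force: [0.5, 0.0, -0.0]
opening: 0.0856
grip_force: 0.0
```

```bash
python3 mv.py 0.4455 -0.365 0.003 5.9
```

```text
t 1.95 pos [ 0.4462 -0.3682  0.0094] F [ 0.5252  0.0104 -0.0245] turn/8deg [ 0.0062 -0.0048  0.0008] shift/50mm after turn [-0.0079 -0.066   0.1274] before [-0.0079 -0.0661  0.1273]
```

Request:
play_rows:
  series:
    - [1, [0, -0.07, 0.12], [0, 0, 0]]
    - [0, [0, 0, 0], [0, 0, 0]]
    - [0, [0, 0, 0], [0, 0, 0]]
    - [0, [0, 0, 0], [0, 0, 0]]
    - [0, [0, 0, 0], [0, 0, 0]]
    - [0, [0, 0, 0], [0, 0, 0]]
    - [0, [0, 0, 0], [0, 0, 0]]
  force: 70

```text
t: 2.82
tool_pos: [0.4459, -0.3646, 0.0033]
tool_rot: [3.137, 0.162, 0.001]
contact_force: [1.1, -0.8, 3.3]
opening: 0.0248
grip_force: 69.3
```

Request:
play_rows:
  series:
    - [0, [0, 0, -0.3], [0, 0, 0]]
    - [0, [0, 0, -0.6], [0, 0, 0]]
    - [0, [0, 0, -0.7], [0, 0, 0]]
    - [0, [0, 0, -0.7], [0, 0, 0]]
    - [0, [-0.3, 0, -0.3], [0, 0.3, 0.25]]
    - [0, [-0.5, 0, 0], [0, 0.3, 0.25]]
    - [0, [0, 0, 0], [0, 0, 0]]
    - [0, [0, 0, 0], [0, 0, 0]]

```text
t: 3.82
tool_pos: [0.4058, -0.3674, 0.132]
tool_rot: [-3.134, -0.053, -0.131]
contact_force: [0.6, 0.0, -0.8]
opening: 0.0253
grip_force: 68.9
```

```bash
python3 mv.py 0.39 -0.1185 0.137 2 5
```

```text
t 3.83 pos [ 0.4058 -0.3674  0.132 ] F [ 0.5828  0.0025 -0.7555] turn/8deg [-0.0199  0.0252 -0.0107] shift/50mm after turn [-0.1327 -4.9858 -0.1126] before [-0.1405 -4.9859 -0.0983]
```

Request:
play_rows:
  series:
    - [0, [-0.2, -0.4, 0], [0, 0, 0]]
    - [0, [0, -0.8, 0], [0, 0, 0]]
    - [0, [0, -0.9, 0], [0, 0, 0]]
    - [0, [0, -0.9, 0], [0, 0, 0]]
    - [0, [0, -0.9, 0], [0, 0, 0]]
    - [0, [0, -0.7, 0], [0, 0, 0]]
    - [0, [0, -0.4, 0], [0, 0, 0]]
    - [0, [0, 0, 0], [0, 0, 0]]

```text
t: 4.82
tool_pos: [0.3878, -0.1167, 0.1318]
tool_rot: [-3.134, -0.058, -0.131]
contact_force: [0.2, -1.3, -1.2]
opening: 0.0252
grip_force: 69.1
```

```bash
cat > pic.py <<'E'
import sys
from station import imaging
import cv2,numpy as np
# name, top origin, side origin (80x100 crops, x5)
n,tx,ty,sx,sy=sys.argv[1],*map(int,sys.argv[2:])
d=imaging.get_image("top")["color"]; s=imaging.get_image("side")["color"]
cv2.imwrite(f"pics/{n}_t.png",d);cv2.imwrite(f"pics/{n}_s.png",s)
f=lambda a,x,y:cv2.resize(a[y:y+100,x:x+80],None,fx=5,fy=5,interpolation=2)
cv2.imwrite(f"pics/{n}.png",np.hstack([f(d,tx,ty),f(s,sx,sy)]))
E
python3 pic.py ins 340 195 300 160; python3 mv.py 0.39 -0.1185 0.130 2 5
```

```text
t 4.92 pos [ 0.3878 -0.1181  0.1319] F [-0.9381 -0.5898 -1.0215] turn/8deg [-0.0169  0.0247 -0.0034] shift/50mm after turn [0.0406 0.0095 0.0425] before [0.0408 0.0096 0.0423]
```

View pics/ins.png

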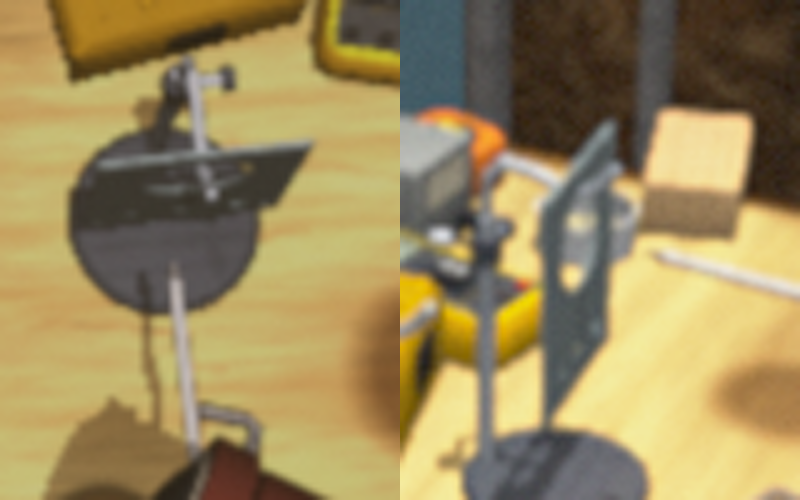

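The shank tip is in front of the panel: top crop (175,268), which is pixel (374.6,248.2), and side crop (652,255), pixel (350,210.6). It lies slightly left of the hook nose at (381.6,233.2).

```bash
python3 - <<'E'
from cam import *
print('tip',*tri((374.6,248.2),(350,210.6)), onz('top',374.6,248.2,.152), onz('side',350,210.6,.152))
print('shank back',onz('top',340+190/5-.4,195+440/5-.4,.148))
s=np.array([.580,-.1275,.17])
for d in ([0,0,0],[0,0,-.023],[0,0,-.049],[-.02,0,.016],[.045,0,.01]): print(d,proj('top',s+d),proj('side',s+d))
E
```

```text
tip [ 0.534  -0.1143  0.1518] 0.000892911547830674 [ 0.5344 -0.1142  0.152 ] [ 0.5334 -0.1139  0.152 ]
shank back [ 0.4571 -0.1147  0.148 ]
[0, 0, 0] [379.5918 226.3937] [334.1286 197.6594]
[0, 0, -0.023] [378.4728 228.685 ] [333.8671 206.2124]
[0, 0, -0.049] [377.2626 231.1631] [333.5787 215.6476]
[-0.02, 0, 0.016] [381.2007 233.5838] [342.1418 193.1556]
[0.045, 0, 0.01] [378.325  205.8354] [317.0436 190.4089]
```

Request:
play_rows:
  series:
    - [0, [0, 0.07, 0.06], [0, 0, 0]]
    - [0, [0.2, 0, 0], [0, 0, 0]]
    - [0, [0.3, 0, 0], [0, 0, 0]]
    - [0, [0.3, 0, 0], [0, 0, 0]]
    - [0, [0.3, 0, 0], [0, 0, 0]]
    - [0, [0.2, 0, 0], [0, 0, 0]]
    - [0, [0.12, 0, 0], [0, 0, 0]]
    - [0, [0, 0, 0], [0, 0, 0]]

```text
t: 5.92
tool_pos: [0.4586, -0.1191, 0.1345]
tool_rot: [-3.134, -0.053, -0.13]
contact_force: [0.5, 0.5, -1.1]
opening: 0.0246
grip_force: 69.1
```

```bash
python3 pic.py in2 340 195 300 160; python3 mv.py 0.46 -0.1185 0.130 2 5
```

```text
t 6.03 pos [ 0.4582 -0.1191  0.1345] F [ 0.0411  0.1045 -0.867 ] turn/8deg [-0.0207  0.0282 -0.0117] shift/50mm after turn [ 0.029  -0.0105  0.092 ] before [ 0.0293 -0.0103  0.0919]
```

View pics/in2.png

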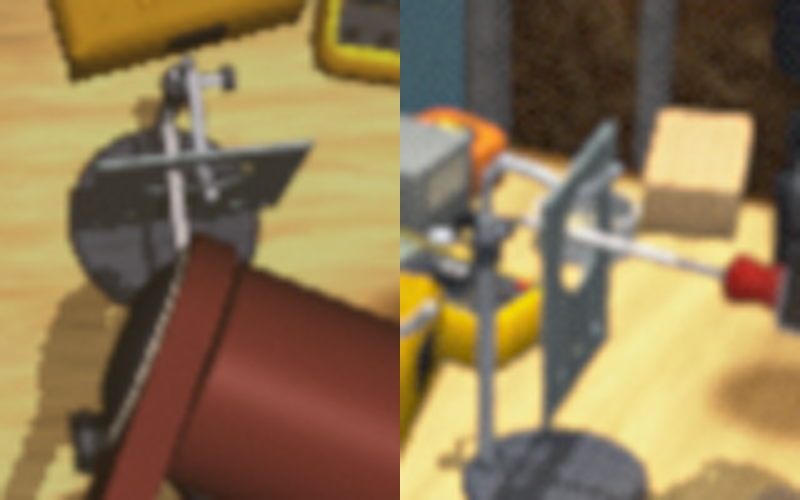

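The shank is through the hole, left of the hook wire, with its tip at crop (170,125). I'll lift slowly.

Request:
play_rows:
  series:
    - [0, [0.01, 0, -0.1], [0, 0, 0]]
    - [0, [0.01, 0, -0.1], [0, 0, 0]]
    - [0, [0.01, 0, -0.1], [0, 0, 0]]
    - [0, [0.01, 0, -0.1], [0, 0, 0]]
    - [0, [0.01, 0, -0.1], [0, 0, 0]]
    - [0, [0.01, 0, -0.1], [0, 0, 0]]
    - [0, [0.01, 0, -0.1], [0, 0, 0]]
    - [0, [0.01, 0, -0.1], [0, 0, 0]]

```text
t: 7.02
tool_pos: [0.4591, -0.1192, 0.1751]
tool_rot: [-3.134, -0.052, -0.131]
contact_force: [0.3, -0.4, -1.7]
opening: 0.0248
grip_force: 68.9
```

Request:
play_rows:
  series:
    - [0, [0, 0, -0.06], [0, 0, 0]]
    - [0, [0, 0, 0], [0, 0, 0]]
    - [0, [0, 0, 0], [0, 0, 0]]
    - [0, [0, 0, 0], [0, 0, 0]]
    - [0, [0, 0, 0], [0, 0, 0]]
    - [0, [0, 0, 0], [0, 0, 0]]
    - [0, [0, 0, 0], [0, 0, 0]]

```text
t: 7.9
tool_pos: [0.4588, -0.1192, 0.1778]
tool_rot: [-3.134, -0.053, -0.131]
contact_force: [-0.2, 0.1, -2.0]
opening: 0.0252
grip_force: 68.9
```

```bash
python3 pic.py up 340 185 300 135; python3 mv.py 0.46 -0.1185 0.130 2 5
```

```text
t 8.0 pos [ 0.4588 -0.1192  0.1778] F [ 0.7329  0.9274 -1.6068] turn/8deg [-0.02    0.0253 -0.0109] shift/50mm after turn [-0.0594 -0.0129  0.9539] before [-0.056  -0.0102  0.9542]
```

View pics/up.png

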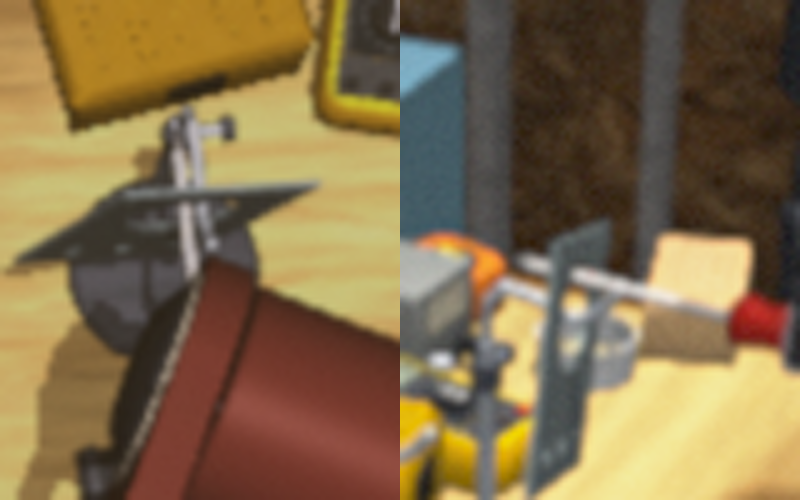

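The panel now hangs on the shank, rolled about 12°, with the hook nose still inside the hole. I'll draw it back off the hook.

Request:
play_rows:
  series:
    - [0, [-0.06, 0, -0.01], [0, 0, 0]]
    - [0, [-0.13, 0, -0.01], [0, 0, 0]]
    - [0, [-0.16, 0, -0.01], [0, 0, 0]]
    - [0, [-0.16, 0, -0.01], [0, 0, 0]]
    - [0, [-0.16, 0, -0.01], [0, 0, 0]]
    - [0, [-0.16, 0, -0.01], [0, 0, 0]]
    - [0, [-0.13, 0, -0.01], [0, 0, 0]]
    - [0, [-0.08, 0, 0], [0, 0, 0]]

```text
t: 9.0
tool_pos: [0.4064, -0.121, 0.177]
tool_rot: [-3.134, -0.052, -0.132]
contact_force: [0.5, 0.8, -1.6]
opening: 0.0248
grip_force: 68.9
```

```bash
python3 pic.py off 340 190 300 135; python3 mv.py 0.43 0.0375 0.182 2 5
```

```text
t 9.1 pos [ 0.4064 -0.121   0.1769] F [ 0.5827 -0.6969 -2.8061] turn/8deg [-0.0199  0.0247 -0.013 ] shift/50mm after turn [ 0.5883 -3.1507 -0.0518] before [ 0.5825 -3.1519 -0.0451]
```

View pics/off.png

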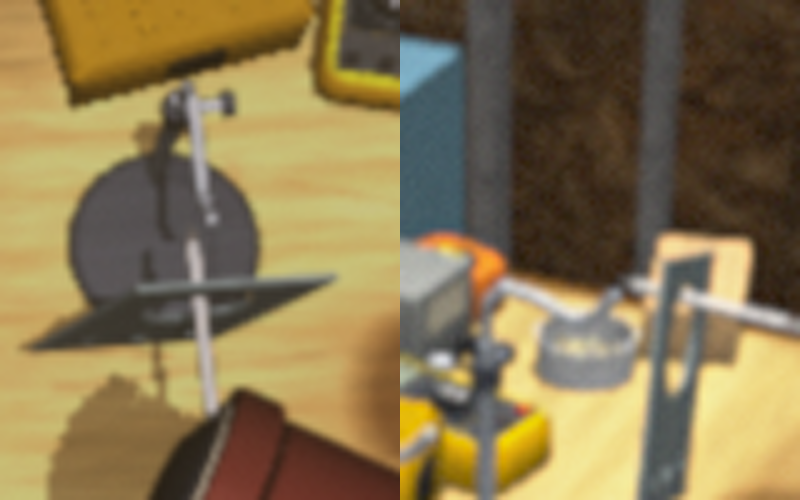

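The panel is clear of the stand and hangs about 25 mm behind the tip. I'll carry it sideways to the free hook.

Request:
play_rows:
  series:
    - [0, [0, -0.05, -0.02], [0, 0, 0]]
    - [0, [0, -0.1, -0.02], [0, 0, 0]]
    - [0, [0.01, -0.15, -0.02], [0, 0, 0]]
    - [0, [0.01, -0.2, -0.02], [0, 0, 0]]
    - [0, [0.01, -0.25, 0], [0, 0, 0]]
    - [0, [0.01, -0.28, 0], [0, 0, 0]]
    - [0, [0.01, -0.28, 0], [0, 0, 0]]
    - [0, [0.01, -0.28, 0], [0, 0, 0]]

```text
t: 10.1
tool_pos: [0.4067, -0.0403, 0.1814]
tool_rot: [-3.134, -0.053, -0.131]
contact_force: [-0.3, 0.6, -2.3]
opening: 0.0249
grip_force: 68.9
```

Request:
play_rows:
  series:
    - [0, [0.01, -0.28, 0], [0, 0, 0]]
    - [0, [0.01, -0.28, 0], [0, 0, 0]]
    - [0, [0.01, -0.28, 0], [0, 0, 0]]
    - [0, [0.01, -0.25, 0], [0, 0, 0]]
    - [0, [0.01, -0.2, 0], [0, 0, 0]]
    - [0, [0, -0.15, 0], [0, 0, 0]]
    - [0, [0, -0.08, 0], [0, 0, 0]]
    - [0, [0, -0.04, 0], [0, 0, 0]]

```text
t: 11.1
tool_pos: [0.4066, 0.0367, 0.1818]
tool_rot: [-3.134, -0.052, -0.131]
contact_force: [0.3, 0.3, -1.6]
opening: 0.0252
grip_force: 68.9
```

Request:
play_rows:
  series:
    - [0, [0, 0, 0], [0, 0, 0]]
    - [0, [0, 0, 0], [0, 0, 0]]
    - [0, [0, 0, 0], [0, 0, 0]]
    - [0, [0, 0, 0], [0, 0, 0]]
    - [0, [0, 0, 0], [0, 0, 0]]
    - [0, [0, 0, 0], [0, 0, 0]]

```text
t: 11.85
tool_pos: [0.4066, 0.0366, 0.1818]
tool_rot: [-3.134, -0.052, -0.131]
contact_force: [-0.7, -0.7, -1.5]
opening: 0.0248
grip_force: 68.9
```

```bash
python3 mv.py 0.48 0.0375 0.181 2 5; python3 pic.py fr 280 170 270 160; python3 - <<'E'
from cam import *
print('old tip',onz('top',378,237.6,.199),'panel top',onz('top',387.2,246.2,.216),'edge ends',onz('top',340+138/5-.4,190+58-.4,.22),onz('top',340+338/5-.4,190+277/5-.4,.212))
s=np.array([.601,.029,.17])
for d in ([0,0,0],[-.02,0,.016],[.045,0,.01]): print(d,proj('top',s+d),proj('side',s+d))
E
```

```text
t 11.85 pos [0.4066 0.0366 0.1818] F [-0.656  -0.6698 -1.4745] turn/8deg [-0.02    0.0253 -0.0113] shift/50mm after turn [1.4608 0.0335 0.1446] before [1.4613 0.0316 0.1394]
old tip [ 0.5488 -0.118   0.199 ] panel top [ 0.5256 -0.1337  0.216 ] edge ends [ 0.5246 -0.0908  0.22  ] [ 0.5262 -0.177   0.212 ]
[0, 0, 0] [309.2662 221.6173] [297.148  225.2295]
[-0.02, 0, 0.016] [309.5282 228.698 ] [305.5544 220.616 ]
[0.045, 0, 0.01] [307.9872 201.109 ] [278.3615 216.8176]
```

Request:
play_rows:
  series:
    - [0, [0.1, 0, 0.01], [0, 0, 0]]
    - [0, [0.18, 0.01, 0.02], [0, 0, 0]]
    - [0, [0.24, 0, 0.02], [0, 0, 0]]
    - [0, [0.26, 0.01, 0.02], [0, 0, 0]]
    - [0, [0.26, 0, 0.02], [0, 0, 0]]
    - [0, [0.22, 0.01, 0.02], [0, 0, 0]]
    - [0, [0.16, 0, 0.01], [0, 0, 0]]
    - [0, [0.08, 0, 0.01], [0, 0, 0]]

```text
t: 12.95
tool_pos: [0.4823, 0.0376, 0.1815]
tool_rot: [-3.134, -0.052, -0.131]
contact_force: [-0.4, 0.4, -2.1]
opening: 0.0253
grip_force: 68.9
```

```bash
python3 mv.py 0.482 0.0375 0.181 2 5; python3 pic.py ov 270 175 270 140; sleep 0.1
```

```text
t 12.95 pos [0.4823 0.0376 0.1815] F [-0.357   0.356  -2.1106] turn/8deg [-0.0205  0.0277 -0.0113] shift/50mm after turn [-0.0073  0.0027  0.0102] before [-0.0072  0.0027  0.0102]
```

View pics/ov.png

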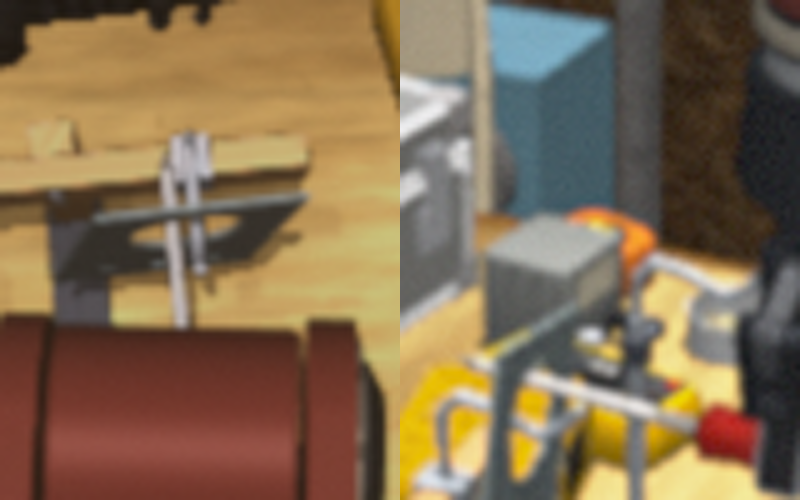

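The hook runs through the hole with its nose in front of the panel: nose at crop (200,268), panel top edge (95,215)–(305,197). I'll lower slowly.

Request:
play_rows:
  series:
    - [0, [0, 0, 0.05], [0, 0, 0]]
    - [0, [-0.01, 0, 0.08], [0, 0, 0]]
    - [0, [-0.01, 0, 0.08], [0, 0, 0]]
    - [0, [-0.01, 0, 0.08], [0, 0, 0]]
    - [0, [-0.01, 0, 0.08], [0, 0, 0]]
    - [0, [-0.01, 0, 0.08], [0, 0, 0]]
    - [0, [-0.01, 0, 0.08], [0, 0, 0]]
    - [0, [0, 0, 0.04], [0, 0, 0]]

```text
t: 14.05
tool_pos: [0.4811, 0.0377, 0.1525]
tool_rot: [-3.134, -0.052, -0.13]
contact_force: [1.1, -0.2, -2.1]
opening: 0.0252
grip_force: 68.9
```

Request:
play_rows:
  series:
    - [0, [0, 0, 0.05], [0, 0, 0]]
    - [0, [-0.01, 0, 0.08], [0, 0, 0]]
    - [0, [-0.01, 0, 0.08], [0, 0, 0]]
    - [0, [-0.01, 0, 0.08], [0, 0, 0]]
    - [0, [0, 0, 0.06], [0, 0, 0]]
    - [0, [0, 0, 0.04], [0, 0, 0]]
    - [0, [0, 0, 0], [0, 0, 0]]
    - [0, [0, 0, 0], [0, 0, 0]]

```text
t: 15.05
tool_pos: [0.4815, 0.0378, 0.1335]
tool_rot: [-3.134, -0.052, -0.132]
contact_force: [-0.1, -0.7, -1.1]
opening: 0.0249
grip_force: 68.9
```

```bash
python3 mv.py 0.482 0.0375 0.132 2 5; python3 pic.py lo 270 175 270 140; python3 - <<'E'
import cv2
# coarse text views of the panel area: top camera and side camera
for f,(x0,x1,y0,y1) in (('pics/lo_t.png',(284,340,205,244)),('pics/lo_s.png',(276,336,196,262))):
    g=cv2.cvtColor(cv2.imread(f)[y0:y1,x0:x1],cv2.COLOR_BGR2GRAY)
    print(f,x0,y0)
    for r in g: print(''.join('@#%*+=-:. '[min(9,int(v)//26)] for v in r))
E
```

```text
t 15.05 pos [0.4815 0.0378 0.1335] F [-0.0545 -0.6578 -1.1174] turn/8deg [-0.02    0.0235 -0.011 ] shift/50mm after turn [0.0067 0.0058 0.0317] before [0.0069 0.0059 0.0316]
pics/lo_t.png 284 205
=++==---------------::----:--------------------========-
===-----------------::----:------------------:-=====----
--------------------::----:-------------------===-------
--------------------::----:::-------===+++++++*+=-------
---------------------:-----:-+++++++**%%%%%%%%%+=-------
--------------===+++=----=++*%%%%%%%%%%%%%%%%%*=--------
---===+++++++****%%%*++=-+*%%%%%%%%%%%%%******+---------
+++***%%%%%%%%%%%%%**%%=-=%%%%***************+=---------
%%%%%%%%%%%%%%%%%%%****=-=*******************+=---------
%%%%%%%%%%%********+=+*=-=+****************+++=---------
%%%%##%************=-+*=--+**+++++++++++++++===---------
######%************=-=*+--+*++=====================-----
%###%#%%***********=:=*+--=+====---=======+++++======---
%%%%%%%%*+++++=====-:=++--==========++++*****%%+======--
%%%%%%**+==========---=+=-===+++++***%%%%%%%%%%*==-==---
%%%%%%*+============-==+++++***%%%%%%%%%%%%%%%%%+
[... 4666 characters left out ...]
*+=---::=+++***++++++**%%%%%%
+==++++++++++++******%%*********+===--=++++*******+***%%%%%%
=:-=+++++++++++******%%%********+=====+*+++**********%%*****
---=+++++++++++******%%********==--==+++++++++++************
=====++++++++++******%%*******=-::::=++++++++++++*++*+*+++++
===========+=++******%%%*****+-.....=+++++++++++++++++++++++
=-----:::--====+*****%%**++**=:.....=**+++++++++++++++++++++
-::::::::::-::-=****%%%%*+**+:......=**+++++++++++++++++++++
:::::::::::::::=*****%%%***+-.......-+*+++++++++++++++++++++
::::::::::::.::-+****%%****=:.......:+**++++++++++++++++++++
:::::::::::::.:-+****%%%%%+-........:=***+++++++++++++++++++
:::::::::::::.:-+*****%%%*=:.........-+***++++++++++++++++++
```

The wrist load fell from -2.1 to -1.1 N, near the -0.8 N seen with the screwdriver alone, and the top-edge line now sits lower, so the panel is on the hook. I'll withdraw along the shank.

Request:
play_rows:
  series:
    - [0, [-0.06, 0, 0], [0, 0, 0]]
    - [0, [-0.1, 0, 0], [0, 0, 0]]
    - [0, [-0.15, 0, 0], [0, 0, 0]]
    - [0, [-0.2, 0, 0], [0, 0, 0]]
    - [0, [-0.3, 0, 0], [0, 0, 0]]
    - [0, [-0.35, 0, 0], [0, 0, 0]]
    - [0, [-0.3, 0, 0], [0, 0, 0]]
    - [0, [-0.15, 0, 0], [0, 0, 0]]

```text
t: 16.15
tool_pos: [0.4003, 0.0351, 0.1264]
tool_rot: [-3.134, -0.052, -0.131]
contact_force: [0.4, 1.0, -1.7]
opening: 0.0251
grip_force: 68.9
```

```bash
python3 mv.py 0.40 -0.36 0.13 5.9 0; python3 pic.py ret 270 175 270 160; python3 - <<'E'
import cv2
for f,(x0,x1,y0,y1) in (('pics/ret_t.png',(280,340,205,260)),):
    g=cv2.cvtColor(cv2.imread(f)[y0:y1,x0:x1],cv2.COLOR_BGR2GRAY)
    print(f,x0,y0)
    for r in g: print(''.join('@#%*+=-:. '[min(9,int(v)//26)] for v in r))
E
```

```text
t 16.15 pos [0.4003 0.0351 0.1264] F [ 0.3512  1.0487 -1.6669] turn/8deg [ 0.0001 -0.6009 -0.4978] shift/50mm after turn [-0.8175  7.8601 -0.0725] before [-0.2613  7.8977 -0.1177]
pics/ret_t.png 280 205
-===+*+==---====---------:----:--------------------=+=======
--=====-----------------::----:--------------------======---
------------------------::----:-------------------====------
-------------------------:----::-------====+++++++**==------
--------------------------------=++++++***%%%%%%%%%+=-------
-----------------====+++=----=++*%%%%%%%%%%%%%%%%%*+=-------
-------===+++++++****%%%*++=-+*%%%%%%%%%%%%%******+=--------
+++++++**%%%%%%%%%%%%%%%%%%=-+%%%%%**************+=---------
**%%%%%%%%%%%%%%%%%%%%%%%%*=-=*******************+=---------
%*%%%%%%%%%%%%%%***********=-=+*****************++=---------
%%%%%%%%##%%***************=-=+***++++++++++++++===---------
%%%%%%#%##%%***************+--+**+=======================---
%%%%%%#%%%%%***************+--=+==========================--
%%%%%%%%%%%%*+++++++++++====--==============+++++++=======--
%%%%%%%%%%**+================-=====+++++++*
[... 1757 characters left out ...]
-----------------------------
--------------------------=+++=-----------------------------
----------------------------=+=-----------------------------
---------------::-:----------+=-----------------------------
----:----:::::::::::::-:-----=--::--------------------------
:::::::-:::::::::::----------=------------------------------
:::--------------------------==-----------------------------
-----------------------------===----------------------------
-----------------------------=+=----------------------------
--------------------------=-:=+=----------------------------
----------------------:-----:=+=----------------------------
---------------:--------:---:=+=----------------------------
```

The panel hangs straight and still on the free hook, and the shank is out. I'll return the screwdriver.

Request:
play_rows:
  series:
    - [0, [-0.35, 0.1, 0], [0, 0, 0]]
    - [0, [0, 0.4, 0], [0, 0, 0]]
    - [0, [0, 0.7, 0], [0, 0, 0]]
    - [0, [0, 0.8, 0], [0, 0, 0]]
    - [0, [0, 0.8, 0], [0, 0, 0]]
    - [0, [0, 0.8, 0], [0, 0, 0]]
    - [0, [0, 0.8, 0], [0, 0, 0]]
    - [0, [0, 0.8, 0], [0, 0, 0]]

```text
t: 17.25
tool_pos: [0.3928, -0.2271, 0.1247]
tool_rot: [-3.135, -0.052, -0.132]
contact_force: [0.7, 0.1, -0.9]
opening: 0.0248
grip_force: 69.0
```

Request:
play_rows:
  series:
    - [0, [0, 0.8, 0], [0, 0, 0]]
    - [0, [0, 0.8, 0], [0, 0, 0]]
    - [0, [0, 0.7, 0], [0, 0, 0]]
    - [0, [0, 0.4, 0], [0, 0, 0]]
    - [0, [0, 0, 0], [0, -0.3, -0.25]]
    - [0, [0, 0, 0], [0, -0.3, -0.25]]
    - [0, [0, 0, 0], [0, 0, 0]]

```text
t: 18.12
tool_pos: [0.3979, -0.3592, 0.124]
tool_rot: [-3.137, -0.166, 0.001]
contact_force: [-0.1, 0.1, -0.8]
opening: 0.0252
grip_force: 69.0
```

```bash
python3 mv.py 0.4459 -0.3646 0.0045 5.9 0
```

```text
t 18.12 pos [ 0.3979 -0.3592  0.124 ] F [-0.1091  0.0888 -0.7841] turn/8deg [-0.0024  0.0041  0.022 ] shift/50mm after turn [0.9435 0.2071 2.3898] before [0.9443 0.2108 2.3892]
```

Request:
play_rows:
  series:
    - [0, [0.3, 0.1, 0.3], [0, 0, 0]]
    - [0, [0.4, 0.11, 0.5], [0, 0, 0]]
    - [0, [0.24, 0, 0.5], [0, 0, 0]]
    - [0, [0, 0, 0.5], [0, 0, 0]]
    - [0, [0, 0, 0.3], [0, 0, 0]]
    - [0, [0, 0, 0.15], [0, 0, 0]]
    - [0, [0, 0, 0.08], [0, 0, 0]]
    - [0, [0, 0, 0.04], [0, 0, 0]]

```text
t: 19.12
tool_pos: [0.4453, -0.3663, 0.0062]
tool_rot: [3.136, 0.162, 0.001]
contact_force: [-0.4, 0.3, -0.8]
opening: 0.0252
grip_force: 69.0
```

Request:
play_rows:
  series:
    - [0, [0, 0, 0.02], [0, 0, 0]]
    - [0, [0, 0, 0.01], [0, 0, 0]]
    - [0, [0, 0, 0], [0, 0, 0]]

```text
t: 19.5
tool_pos: [0.445, -0.366, 0.0043]
tool_rot: [3.137, 0.162, 0.0]
contact_force: [0.1, 0.7, -0.3]
opening: 0.025
grip_force: 69.0
```

Release, then lift clear.

Request:
play_rows:
  series:
    - [0, [0, 0, 0.015], [0, 0, 0]]
    - [0.5, [0, 0, 0], [0, 0, 0]]
    - [1, [0, 0, 0], [0, 0, 0]]
    - [1, [0, 0, 0], [0, 0, 0]]
    - [1, [0, 0, 0], [0, 0, 0]]
    - [1, [0, 0, 0], [0, 0, 0]]
    - [1, [0, 0, 0], [0, 0, 0]]
    - [1, [0, 0, -0.1], [0, 0, 0]]

```text
t: 20.5
tool_pos: [0.4446, -0.3655, 0.008]
tool_rot: [-3.137, -0.162, 0.001]
contact_force: [-0.2, 0.2, 0.2]
opening: 0.0853
grip_force: 0.0
```

Request:
play_rows:
  series:
    - [1, [0, 0, -0.3], [0, 0, 0]]
    - [1, [0, 0, -0.6], [0, 0, 0]]
    - [1, [0, 0, -0.8], [0, 0, 0]]
    - [1, [0, 0, -0.8], [0, 0, 0]]
    - [1, [0, 0.3, -0.8], [0, 0, 0]]
    - [1, [0, 0.3, -0.3], [0, 0, 0]]
    - [1, [0, 0, 0], [0, 0, 0]]
    - [1, [0, 0, 0], [0, 0, 0]]

```text
t: 21.5
tool_pos: [0.4476, -0.3949, 0.1875]
tool_rot: [-3.136, -0.162, 0.001]
contact_force: [0.5, 0.4, 0.3]
opening: 0.0854
grip_force: 0.0
```

```bash
python3 pic.py end 270 175 270 160; python3 - <<'E'
import cv2,numpy as np
for a,b,(x0,x1,y0,y1) in (('end_t','ret_t',(170,340,195,245)),('end_s','side0',(190,290,240,360)),('end_s','side0',(350,430,205,235))):
    A,B=[cv2.imread(f'pics/{n}.png')[y0:y1,x0:x1].astype(int) for n in(a,b)]
    d=np.abs(A-B).max(2); print(a,b,d.mean(),(d>50).sum())
g=cv2.imread('pics/end_s.png').astype(int); m=(g[...,2]>150)&(g[...,1]<80); ys,xs=np.nonzero(m[200:240,350:440]); print(xs.min()+350,xs.max()+350,ys.min()+200,ys.max()+200)
g=cv2.cvtColor(cv2.imread('pics/end_s.png')[205:265,276:330],cv2.COLOR_BGR2GRAY)
for r in g: print(''.join('@#%*+=-:. '[min(9,int(v)//26)] for v in r))
E
```

```text
end_t ret_t 5.0323529411764705 0
end_s side0 3.78775 109
end_s side0 29.32875 718
394 422 217 225
:::::::-:-=+******+++**+++****+==+*%%*%*+++++++-...-+=
:::::-----=**%**++===++==+++*+-::-=*++**++++++=:..:-++
::::------=***++=--==+=====++=-:.:=++=+**+**++-:..:=++
:---------+*++=--=====---=-====---===+******+-:..:-=++
----------===---=+==-:::---======----=*%%%%*=:...:-=++
-------:::-----====-::::--===+++==-::-+%%%%*=.....:-=+
-------::::--====----::--====+*++==--=+%%%%*-:.....:-=
--------:::-===--::----=++==+**+=-===+*%%%%+-......:::
-------::::--=--::::--=++===+***+==--+*%***+-.......::
:---------:-----:::::-=====+**%%*++==+%****+=-:.......
:---------------:::::----=+***%%%%%**%%**++*+==-::::..
----------------:----::--+******%##%%%%*++***+++=--::.
---::::::------------::-+****+++*%##%%**+++*****+=-:::
--::::...::::-------::-=*****+==+*%%%***++*****+=--:::
-----::....::::----::-=+*****===++******++****+=-:::--
----==-::.....::--:::=+*****+--===++++**++***+=::::---
:--==-----::...::----+*****+=--==--===+*++++=-::::----
--==--------::...:-=+******+=====-----=++++=::::----==
-=+=--------
[... 1597 characters left out ...]
***************+=-======+++++***********
---=+++++++++**********%*****+-----==+*++++++++*******
====++++++++++************++*+-:::::=++++++++++++++***
+============+********%%***+*=:.....=+++++++++++++++++
=-----:::--==+********%%*****=:.....=**+++++++++++++++
-:::::::::---=*********%****+-......=**+++++++++++++++
:::::::::::::=***********%**=:......-+**++++++++++++++
:::::::::::::=*************=:.......:+**++++++++++++++
:::::::::::::=************+-........:=***+++++++++++++
:::::::::::::=************=:.........-+***++++++++++++
:::::::::::::=*********%*=:..........:-+*****+++++++++
:::::::::::.:-+*******%*+-............:-=+****++++++++
::::::::::..:-+******%%+-...............:-++****++++++
```

The panel is hanging still, the rail parts are unchanged, and the screwdriver is on the bench in its old place.

```bash
python3 -c "
from station import ctrl
print(ctrl.finish_job())"
```

```text
the job is handed in; nothing more can be done
None
```

The panel now hangs by its big hole on the rail's free hook, moved there on the screwdriver's shank. The screwdriver is back on the bench, the two drying parts look undisturbed in the final images, and I handed the job in at about 22 s; no verdict came back.

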